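# Load the marking machine's sprung feed and key in program 38

## Robot

A 6-joint arm with a two-finger parallel gripper is mounted at the origin on the work surface. World frame = base frame: x ahead of the robot, y to its left, z up, the work surface at z = 0. Lengths are in m, angles in degrees, forces in N, time in s.
With the tool pointing down it reaches from about 0.4 to 0.825 m from the base axis. Payload 7 kg.
Tool frame: the origin (TCP) lies on the centre line of the jaws, within the pads' length; the fingertips stand 14 mm ahead of it and the grasp point (between the pads) lies 5 mm behind it; z points along the fingers, y is the line along which they close (so a half turn about z gives the same grasp; the last joint's range is limited). The gripper opens to 88 mm and grips with 3 to 60 N. Pads are 19 mm wide; open, the fingers measure 130 mm over their backs; the gripper's body (78 mm by 193 mm) begins 47 mm behind the grasp point.
Start: joints at [-49.039, 20.546, 0.682, 0, -70.136, -16.507], TCP at [0.279, -0.614, 0.241] pointing down, gripper open.
Joint ranges: [-176.03, 176.03], [-82.01, 121.73], [-58.28, 71.71], [-173.87, 95.51], [-174.79, -0.11], [-173.66, 173.66]. Speed limits (degrees/s): [136.94, 136.94, 172.46, 180, 180, 180].

## Interface

Orientations are given as [roll, pitch, yaw] about the fixed x, y, z axes, in that order (R = Rz(yaw) Ry(pitch) Rx(roll)).
In Python, from plant import r gives the robot as it stands.
- The arm moves only by the tool send_rows, never from a script. Its argument "steps" is a list of rows, each an object with "dp": the shift along the tool's x, y, z in mm, a list of three; "roll": the turn about the tool's z in rad; "jaw": the opening in per cent of the stroke, from 0 (shut) to 100 (fully open). In form: [{"dp": [tx, ty, tz], "roll": roll, "jaw": jaw}, ...]. A call has 1 to 5 rows; each row is the pose to reach, as a shift and turn from the pose commanded when the call began, along the tool's axes at that moment; what a row does not reach only later rows make up. A row lasts 1/8 s, in which the tool goes at most 62.5 mm and 10.7 degrees, less where a joint would pass 70% of its speed; a pose out of reach is approached as far as the arm can. A call with a gripper value outside its range is refused whole. The fingers move at their own pace and stop on an object; "newtons" is the grip in N (left out, the last holds). Time passes only in rows, so rows that repeat a pose let the fingers close. It gives the time, the measured TCP pose, the force, the opening and the grip force at its end, in the units of the state.
- r.get_state(): the state, without advancing time (a new reading comes with each control period).
- r.capture(name): name is "side" or "top" or "wrist"; returns a dict with "image" (480x640x3 uint8, blue, green, red), "K" (3x3 intrinsics, pixels), "rvec" (rotation vector, rad) and "tvec" (3), from world to camera coordinates, as OpenCV has them. Camera axes: x right, y down, z forward; pixel columns grow to the right and rows downward; lengths in m; the calibration is good to about 2 mm. A picture is of the moment at which its call begins. There is no depth.
- r.close_job(): hands the job in; it is judged then, once.
The state is a dict: "time_s": time; "joints": joint angles; "qd": joint speeds; "joint_torque": joint torques, N m; "tcp_pos": TCP position; "eef_rot": TCP orientation; "contact_force": force on the tool from outside, world axes, zero at the start; "moment": the same for the moment, N m; "gripper_width": finger opening in m; "gripper_force": force on a finger pad.
Only numpy, scipy, OpenCV 4.12 (cv2) and the standard library are available. Lean on these libraries where they do the work, as an engineer would, in place of code of your own. Each camera call takes 0.05 s, during which the arm holds its last target. There are 200 camera calls.

## Task

Load both shaft-support blocks into the marking machine's feed track, one behind the other with their bores along the track: each goes down between the rails in front of the sprung follower, which has to be held back and then let close, so that both lie flat and packed tight against the gate. Then start program 38 on the controller: press clear, 3, 8 and enter one at a time in that order, each well down and let up again; press no key before the blocks are in, and no wrong key. Leave the hub, the bottle and the spanner where they are.

Things in the scene. Friction and masses are not known exactly. Their poses are not given: they have to be found in the camera images.
- console: Grey controller, fixed, 191 x 156 mm. Keypad panel slopes up at 30 deg from 25 mm at its front to 108 mm; behind it an upright display to 238 mm, its face 20 mm horizontally behind the top key row's centres, so an upright gripper does not fit there. Origin on the bench below the panel's centre (69 mm up), x away from the operator, y to his left. 12 unlettered keys, 36 mm apart both ways.
- key_clear_top (a point): Top centre of this white key, 8 mm proud of the panel; z square out of the panel (30 deg from vertical, leaning to the operator), x up the slope, y to the operator's left. CLEAR: round, 22 mm, bottom (nearest) row, left. Below 7 8 9 lie clear, 0, enter.
- key_3_top (a point): Top centre of this white key, 8 mm proud of the panel; z square out of the panel (30 deg from vertical, leaning to the operator), x up the slope, y to the operator's left. KEY 3: square, 20 mm, top (farthest) row, right. Digits stand in telephone order, 1 2 3 on top from left to right. Keys need about 5 N to go fully down (5 mm) and spring back.
- key_8_top (a point): Top centre of this white key, 8 mm proud of the panel; z square out of the panel (30 deg from vertical, leaning to the operator), x up the slope, y to the operator's left. KEY 8: square, 20 mm, third row from the top, middle column. A press counts once most of the way down.
- key_enter_top (a point): Top centre of this white key, 8 mm proud of the panel; z square out of the panel (30 deg from vertical, leaning to the operator), x up the slope, y to the operator's left. ENTER: wide, 28 mm (y) by 20 mm, bottom (nearest) row, right.
- gate (a point): Foot of the gate's face at the end of the feed track, on the centre line of the level track floor, 30 mm above the bench; y runs along the track away from the gate, x across, z up. Floor 180 mm long, side rails 12 mm high, 61 mm apart inside. Gate 30 mm high; beyond it (y < 0) a bed 16 mm above the floor, and from y = -135 mm the marking head and column (x -45 to 110 mm), 350 mm tall. All fixed.
- follower (a joint): How far the sprung follower stands back from the gate, m: 0 shut and empty, 0.036 on one block, 0.072 on two, 0.125 at most. Pushed to the gate with 4.5 to 6 N at up to 0.15 m/s; no catch. Its face is a black fin 26 mm wide, 8 thick, at y = this value from gate, its top 73 mm above the floor, so a block held above the one before can push it back. 34 mm deep overall.
- block_a_center (a point): Centre, 25 mm above the underside, of one of two identical loose aluminium shaft blocks, 0.12 to 0.24 kg, standing on the bench. Foot 56 (x) x 36 (y) x 10 mm; on it a flat-sided body 32 (x) x 36 (y) mm up to 50 mm, with a 19 mm bore along y. In the track, y runs along it (either way round), the foot lies between the rails.
- block_b_center (a point): Centre, 25 mm above the underside, of one of two identical loose aluminium shaft blocks, 0.12 to 0.24 kg, standing on the bench. Foot 56 (x) x 36 (y) x 10 mm; on it a flat-sided body 32 (x) x 36 (y) mm up to 50 mm, with a 19 mm bore along y. In the track, y runs along it (either way round), the foot lies between the rails.
- key_1 (a joint): Travel of key 1 (top row, left), m: 0 up, 0.005 fully down.
- key_2 (a joint): Travel of key 2 (top row, middle), m: 0 up, 0.005 fully down.
- key_3 (a joint): Travel of key 3 (top row, right), m: 0 up, 0.005 fully down.
- key_4 (a joint): Travel of key 4 (second row, left), m: 0 up, 0.005 fully down.
- key_5 (a joint): Travel of key 5 (second row, middle), m: 0 up, 0.005 fully down.
- key_6 (a joint): Travel of key 6 (second row, right), m: 0 up, 0.005 fully down.
- key_7 (a joint): Travel of key 7 (third row, left), m: 0 up, 0.005 fully down.
- key_8 (a joint): Travel of key 8 (third row, middle), m: 0 up, 0.005 fully down.
- key_9 (a joint): Travel of key 9 (third row, right), m: 0 up, 0.005 fully down.
- key_clear (a joint): Travel of key clear (bottom row, left), m: 0 up, 0.005 fully down.
- key_0 (a joint): Travel of key 0 (bottom row, middle), m: 0 up, 0.005 fully down.
- key_enter (a joint): Travel of key enter (bottom row, right), m: 0 up, 0.005 fully down.
- hub: Bystander: loose black flanged hub standing on its flange (76 mm across, 10 mm thick), neck 40 mm across, 50 mm high. Origin at the centre of its underside.
- bottle: Bystander: loose thread-lock bottle, 42 mm across, 95 mm high. Origin at the centre of its underside.
- spanner: Bystander: loose steel spanner, 170 mm long, lying between machine and console. Origin at its middle on the bench, x along it.
There are look-alikes about, which are no part of the job. Leave any purple look-alike of the part that bears block_b_center alone.

How it is judged (in metres and radians):
On the way, in this order (a step that is already met when the one before it is completed fails the run):
1. both blocks let go, flat in the track and packed against the gate by the follower (x of block_a_center in the frame of gate between -0.005 and 0.005 m and y of block_a_center in the frame of gate between 0.014 and 0.06 m and z of block_a_center in the frame of gate between 0.021 and 0.029 m and angle between each of block_a_center, block_b_center's own z axis and vertical below 0.1 rad and angle between the y axis of each of block_a_center, block_b_center and the y axis of gate, either way round below 0.12 rad and x of block_b_center in the frame of gate between -0.005 and 0.005 m and y of block_b_center in the frame of gate between 0.014 and 0.06 m and z of block_b_center in the frame of gate between 0.021 and 0.029 m and value of joint follower between 0.069 and 0.076 m and contact force between the fingers and anything else below 0.5 N), for 0.1 s.
2. the clear key pressed most of the way down (value of joint key_clear above 0.0035 m and value of joint each of key_3, key_8, key_enter below 0.0015 m), for 0.03 s.
3. the 3 key pressed most of the way down (value of joint key_3 above 0.0035 m and value of joint each of key_clear, key_8, key_enter below 0.0015 m), for 0.03 s.
4. the 8 key pressed most of the way down (value of joint key_8 above 0.0035 m and value of joint each of key_clear, key_3, key_enter below 0.0015 m), for 0.03 s.
5. the enter key pressed most of the way down (value of joint key_enter above 0.0035 m and value of joint each of key_clear, key_3, key_8 below 0.0015 m), for 0.03 s.
At the end, for the whole second after the job is handed in: Both blocks at rest between the rails (within 5 mm of centre, 4 mm of the floor, 7 deg square), packed to the gate with the follower closed on them (69 to 76 mm); all keys up (1.5 mm); hub, bottle and spanner within 30 mm of where they stood (x of block_a_center in the frame of gate between -0.005 and 0.005 m and y of block_a_center in the frame of gate between 0.014 and 0.06 m and z of block_a_center in the frame of gate between 0.021 and 0.029 m and angle between each of block_a_center, block_b_center's own z axis and vertical below 0.1 rad and angle between the y axis of each of block_a_center, block_b_center and the y axis of gate, either way round below 0.12 rad and x of block_b_center in the frame of gate between -0.005 and 0.005 m and y of block_b_center in the frame of gate between 0.014 and 0.06 m and z of block_b_center in the frame of gate between 0.021 and 0.029 m and value of joint follower between 0.069 and 0.076 m and value of joint each of key_1, key_2, key_3, key_4, key_5, key_6, key_7, key_8, key_9, key_clear, key_0, key_enter below 0.0015 m and distance of each of hub, bottle, spanner from where it was at the start of the episode below 0.03 m and velocity of joint follower between -0.01 and 0.01 m/s); the robot touches nothing.
It fails at once if a key pressed more than 2 mm that is not in the sequence (1, 2, 4, 5, 6, 7, 9 or 0) (value of joint any of key_1, key_2, key_4, key_5, key_6, key_7, key_9, key_0 above 0.002 m).
It fails at once if a key pressed more than 2 mm while the blocks are not both home in the track (value of joint any of key_clear, key_3, key_8, key_enter above 0.002 m and not (x of block_a_center in the frame of gate between -0.005 and 0.005 m and y of block_a_center in the frame of gate between 0.014 and 0.06 m and z of block_a_center in the frame of gate between 0.021 and 0.029 m and angle between each of block_a_center, block_b_center's own z axis and vertical below 0.1 rad and angle between the y axis of each of block_a_center, block_b_center and the y axis of gate, either way round below 0.12 rad and x of block_b_center in the frame of gate between -0.005 and 0.005 m and y of block_b_center in the frame of gate between 0.014 and 0.06 m and z of block_b_center in the frame of gate between 0.021 and 0.029 m and value of joint follower between 0.069 and 0.076 m)).
It fails at once if two keys pressed at once (more than 1.5 mm) (value of joint each of key_clear, key_3 above 0.0015 m or value of joint each of key_clear, key_8 above 0.0015 m or value of joint each of key_clear, key_enter above 0.0015 m or value of joint each of key_3, key_8 above 0.0015 m or value of joint each of key_3, key_enter above 0.0015 m or value of joint each of key_8, key_enter above 0.0015 m).
It fails at once if the hub, bottle or spanner moved more than 30 mm or tipped (distance of any of hub, bottle, spanner from where it was at the start of the episode above 0.03 m or angle between any of hub, bottle's own z axis and vertical above 0.3 rad).
It also fails if it takes over 72 s, if anything falls off the work surface, if the arm or the gripper's body presses on something with over 40 N, if the wrist force passes 120 N, or if a joint passes its speed limit or range.

## Working session

There is one attempt and no reset: what is moved stays moved. The work goes in short steps, Python scripts to look and compute and a tool call to move; the robot and the scene stay as the last step left them, time stands still between calls to the robot, and variables do not carry over. Pictures are saved under pics/ and viewed, at most 10 in all, crops included, and the job is handed in when it is done.

Besides the shell and the picture viewer there is one more tool, called after ">>>" as name(argument=value, ...), one argument or row to a line, values as JSON. send_rows: Moves the arm, as the interface text tells. Its arguments: {"type":"object","properties":{"steps":{"type":"array","items":{"type":"object","properties":{"dp":{"type":"array","items":{"type":"number"}},"roll":{"type":"number"},"jaw":{"type":"number"}}}},"newtons":{"type":"number"}},"required":["steps"]}

```bash
mkdir -p pics; cat > h.py <<'E'
import numpy as np, cv2
from plant import r
def cap(n): return r.capture(n)
def crop(im,x0,y0,x1,y1,s,name):
    cv2.imwrite(name, cv2.resize(im[y0:y1,x0:x1],None,fx=s,fy=s,interpolation=cv2.INTER_CUBIC))
def ray(c,u,v,z):
    R=cv2.Rodrigues(np.array(c['rvec'],float))[0];t=np.array(c['tvec'],float).reshape(3)
    d=R.T@np.linalg.inv(np.array(c['K']))@np.array([u,v,1.]);o=-R.T@t
    return o+d*(z-o[2])/d[2]
def proj(c,p):
    return cv2.projectPoints(np.array(p,float).reshape(-1,3),np.array(c['rvec'],float),np.array(c['tvec'],float),np.array(c['K'],float),None)[0].reshape(-1,2)
E
python3 - <<'E'
from h import *
import pickle
a={n:cap(n) for n in('top','side')}
pickle.dump(a,open('c0.pkl','wb'))
for n in a:
    cv2.imwrite(f'pics/{n}0.png',a[n]['image']); c=a[n]
    R=cv2.Rodrigues(np.array(c['rvec'],float))[0]; print(n,-R.T@np.array(c['tvec']).reshape(3),R[2],c['K'][0])
s=r.get_state();print(s['tcp_pos'],s['eef_rot'],s['time_s'])
E
```

```text
top [0.40187746 0.03816058 0.94001568] [ 0.07454385 -0.02274063 -0.99695841] [433.48431452   0.         312.62214657]
side [-0.22427768  0.86176588  0.75078824] [ 0.52881333 -0.67296045 -0.51718536] [606.44655698   0.         325.93879329]
[ 0.2792321  -0.61409987  0.23972708] [ 1.79916565e+02 -9.17407036e-03 -1.55551552e+02] 0.1
```

View pics/top0.png

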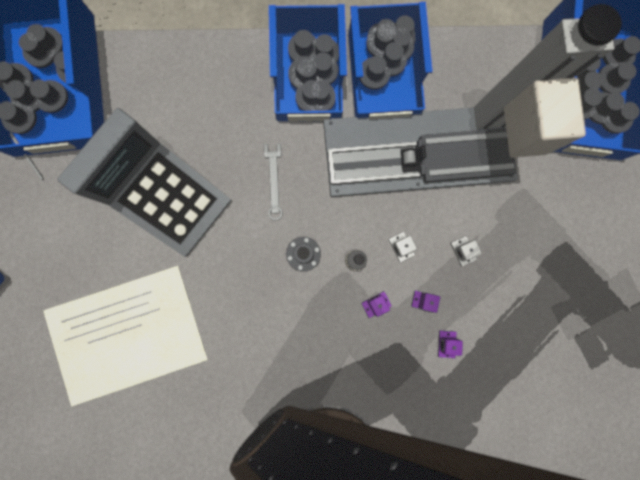

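View pics/side0.png

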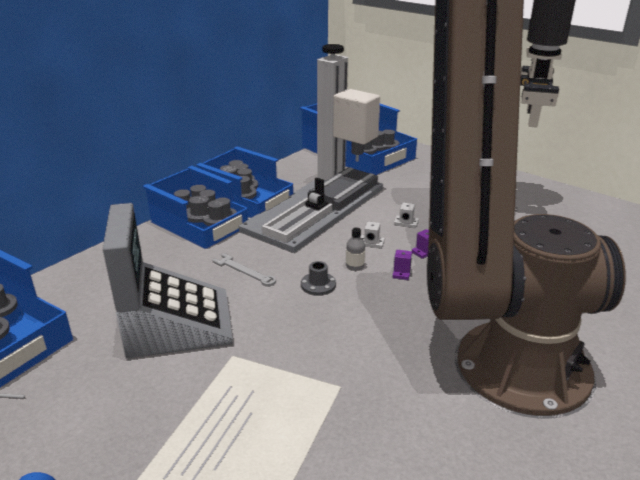

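The top view shows two aluminium blocks at about (403,246) and (467,250). The purple look-alikes are at (377,305), (426,301) and (450,344), and I'll leave those alone. The track runs from (332,163) to the gate near (418,157). The console is at (150,185), with its round clear key near (180,230). The side view shows the follower fin at (318,190) and the bottle at (355,250), close to the left block.

```bash
python3 - <<'E'
from h import *
import pickle
a=pickle.load(open('c0.pkl','rb'));im=a['top']['image']
A=cv2.resize(im[100:275,320:520],None,fx=4,fy=4,interpolation=cv2.INTER_CUBIC)[:600]
crop(im,320,115,520,265,4,'pics/t1.png')
crop(im,90,110,250,230+20,4,'pics/t2.png')
E
```

```text
(no output)
```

View pics/t1.png

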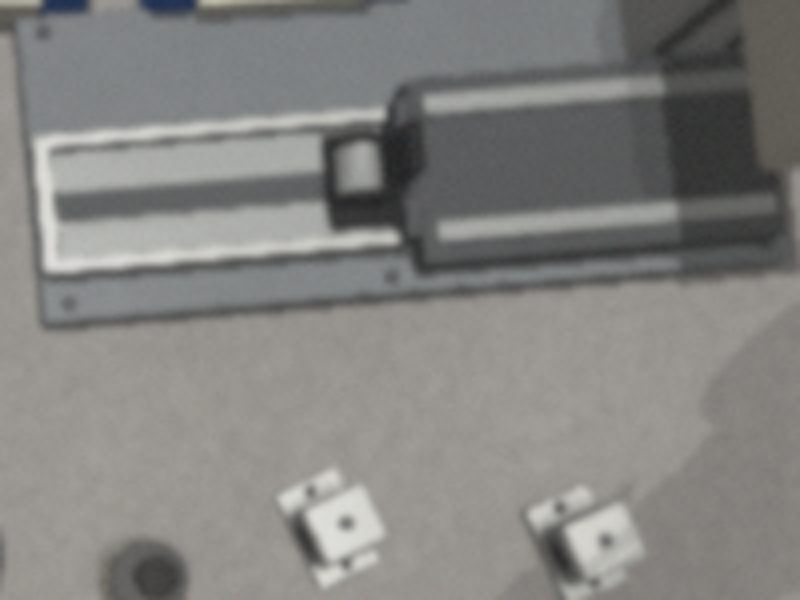

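View pics/t2.png

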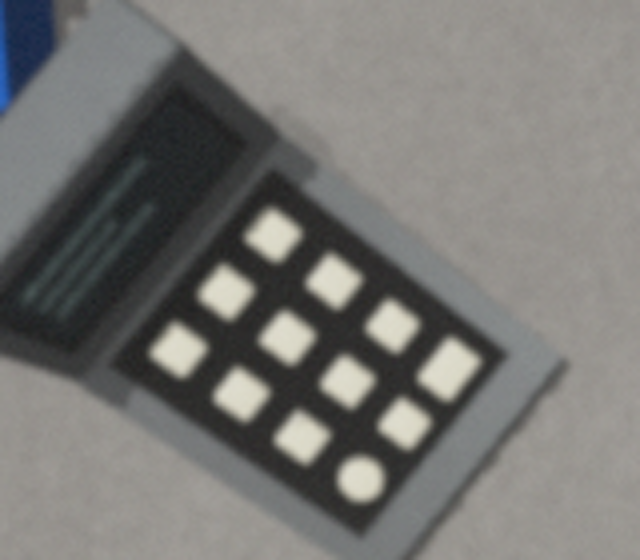

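The crops show block top centres at crop (345,522) and (605,540). Their foot tabs run down and to the right at about 63°. The keypad has its round clear key at (360,480), enter at (450,370), 3 at (272,235) and 8 at (347,381). Next I'll compute world positions for these.

```bash
cat > m1.py <<'E'
from h import *
import pickle
from scipy.optimize import least_squares
a=pickle.load(open('c0.pkl','rb'));c=a['top']
T=lambda u,v,z:ray(c,320+u/4,115+v/4,z)
def pr(n,p):print(n,np.round(np.array(p)*1000,1))
for n,t,f1,f2 in(('A',(345,522),(310,490),(348,563)),('B',(605,540),(560,508),(597,582))):
    p1,p2=T(*f1,.01),T(*f2,.01)
    pr(n+' top',T(*t,.05)); pr(n+' foot',(p1+p2)/2); d=p1-p2; print(' x axis yaw',np.degrees(np.arctan2(d[1],d[0])),'len',np.linalg.norm(d))
for n,q,z in(('rail in UL',(52,150),.03),('in LL',(58,262),.03),('in UR',(325,133),.03),('in LR',(330,242),.03),('outUL',(35,137),.042),('outLL',(45,272),.042),('rail topend UR',(385,113),.042),('rail LR',(398,238),.042),('fin top L',(388,150),.103),('fin top C',(405,152),.103)): pr(n,T(*q,z))
# console
px={'1':(178,350),'2':(225,292),'3':(272,235),'4':(240,394),'5':(286,337),'6':(333,281),'7':(301,437),'8':(347,381),'9':(392,326),'clear':(360,480),'0':(405,423),'enter':(450,370)}
loc={}
for i,k in enumerate(px):
    s=.054-.036*(i//3);y=.036*(1-i%3); h=np.radians(30)
    loc[k]=np.array([s*np.cos(h)-.008*.5,y,.069+s*.5+.008*np.cos(h)])
P=np.array([(90+u/4,110+v/4) for u,v in px.values()]);L=np.array(list(loc.values()))
def W(q):
    R=cv2.Rodrigues(np.array([0,0,q[2]]))[0]; return L@R.T+np.array([q[0],q[1],0])
s=least_squares(lambda q:(proj(c,W(q))-P).ravel(),[.5,.3,.6])
print('console',s.x,np.degrees(s.x[2]),'res',np.abs(s.fun).max())
for k,w in zip(px,W(s.x)):
    if k in('clear','3','8','enter','0'):pr(k,w)
pr('hub',T(-68,552,.0));pr('bottle',T(150,575,.095))
E
python3 m1.py; python3 - <<'E'
import sys;sys.path.insert(0,'.')
from h import *
c=cap('wrist');cv2.imwrite('pics/w0.png',c['image'])
R=cv2.Rodrigues(np.array(c['rvec'],float))[0];print(-R.T@np.array(c['tvec']).reshape(3),R,c['K'])
E
```

```text
A top [ 452.7 -175.3   50. ]
A foot [ 452.8 -176.2   10. ]
 x axis yaw 25.348041508445924 len 0.0442178910603607
B top [ 439.9 -310.2   50. ]
B foot [ 439.3 -311.3   10. ]
 x axis yaw 23.97715569804871 len 0.04436796013509921
rail in UL [657.1 -31.2  30. ]
in LL [596.3 -32.6  30. ]
in UR [ 663.3 -178.3   30. ]
in LR [ 603.9 -178.5   30. ]
outUL [660.9 -21.5  42. ]
outLL [588.6 -24.7  42. ]
rail topend UR [ 670.1 -207.9   42. ]
rail LR [ 602.6 -211.8   42. ]
fin top L [ 633.2 -191.9  103. ]
fin top C [ 632.  -200.3  103. ]
console [0.55696044 0.30590951 0.88551321] 50.73616988410097 res 0.3614293707725267
3 [611.9 316.2 102.9]
8 [544.6 290.7  66.9]
clear [497.  289.4  48.9]
0 [524.8 266.6  48.9]
enter [552.7 243.8  48.9]
hub [444.9  38.3   0. ]
bottle [426.6 -67.8  95. ]
[ 0.2126734  -0.64576555  0.38434041] [[-0.41427213  0.91015165  0.00160327]
 [ 0.8756453   0.39808425  0.27344878]
 [ 0.24824162  0.1146861  -0.96188523]] [[365.34693174   0.         316.72127151]
 [  0.         365.34693174 237.57378683]
 [  0.           0.           1.        ]]
```

```bash
cat >> h.py <<'E'
def goal(x,y,z,yaw,p=None):
    """print tool-axis shift (mm) and roll (rad) from measured pose (or p=(x,y,z,yaw)) to goal; mm/deg"""
    if p is None:
        s=r.get_state(); p=(*np.array(s['tcp_pos'])*1000,s['eef_rot'][2])
    a=np.radians(p[3]);d=np.array([x,y,z])-np.array(p[:3])
    X=np.array([np.cos(a),np.sin(a),0]);Y=np.array([np.sin(a),-np.cos(a),0])
    dr=-((yaw-p[3]+180)%360-180)
    print('from',np.round(p,1),'dp',np.round([d@X,d@Y,-d[2]],1),'roll',round(np.radians(dr),4),'rows>=',round(max(np.linalg.norm(d)/62.5,abs(dr)/10.7),1))
E
python3 -c "
from h import *
goal(440,-311,170,-65.5)"
```

```text
from [ 279.3 -614.1  239.9 -155.6] dp [-271.8  209.4   69.9] roll -1.5717 rows>= 8.4
```

>>> send_rows(
  steps=[
    {"dp": [-27, 21, 7], "roll": -0.157, "jaw": 100},
    {"dp": [-54, 42, 14], "roll": -0.314, "jaw": 100},
    {"dp": [-82, 63, 21], "roll": -0.471, "jaw": 100},
    {"dp": [-109, 84, 28], "roll": -0.629, "jaw": 100},
    {"dp": [-136, 105, 35], "roll": -0.786, "jaw": 100},
  ],
  newtons=25,
)

```text
time_s: 0.78
tcp_pos: [0.36, -0.4614, 0.2052]
eef_rot: [180.0, 0.0, -110.2]
contact_force: [0.8, 0.4, -0.4]
gripper_width: 0.0877
gripper_force: 0.0
```

>>> send_rows(
  steps=[
    {"dp": [-34, -4, 7], "roll": -0.157, "jaw": 100},
    {"dp": [-68, -9, 14], "roll": -0.314, "jaw": 100},
    {"dp": [-102, -13, 21], "roll": -0.471, "jaw": 100},
    {"dp": [-136, -18, 28], "roll": -0.629, "jaw": 100},
    {"dp": [-170, -22, 35], "roll": -0.786, "jaw": 100},
  ],
)

```text
time_s: 1.4
tcp_pos: [0.4403, -0.31, 0.1702]
eef_rot: [180.0, 0.0, -65.2]
contact_force: [-0.2, 0.4, -0.6]
gripper_width: 0.0876
gripper_force: 0.0
```

```bash
python3 - <<'E'
from h import *
import pickle
c=cap('wrist');pickle.dump(c,open('w1.pkl','wb'));cv2.imwrite('pics/w1.png',c['image'])
print(r.get_state()['joints'])
goal(440,-311,170,-65.5)
print(proj(c,[[.440,-.311,.05],[.453,-.176,.05]]))
E
```

```text
[-14.02597507  11.123343   -22.32093887  -0.06342767 -56.59491338
  39.36720482]
from [ 441.1 -307.6  169.4  -64.7] dp [ 2.6  2.5 -0.6] roll 0.0141 rows>= 0.1
[[317.58207092 235.83486718]
 [235.93200926 370.02622954]]
```

View pics/w1.png

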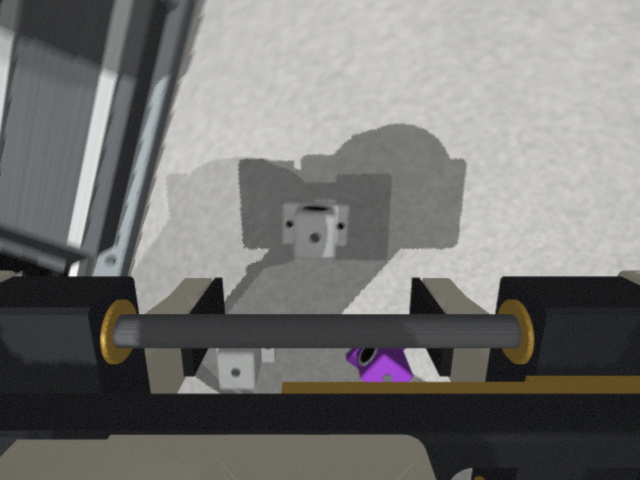

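The wrist view shows block B square to the jaws, with its top-centre hole at (314,238), about 3 px from the prediction. The bore faces the camera.

```bash
python3 - <<'E'
from h import *
import pickle
c=pickle.load(open('w1.pkl','rb'))
p=ray(c,314.5,238,.05)*1000;print(p)
l,q=ray(c,290,224,.01),ray(c,340.5,226,.01);d=l-q;print((l+q)*500,np.degrees(np.arctan2(d[1],d[0])),np.linalg.norm(d))
for i in range(2):
    s=r.get_state();print(s['time_s'],s['tcp_pos'],s['eef_rot'],s['qd'])
goal(p[0],p[1],34,-65.5)
E
```

```text
[ 441.39513699 -308.48647879   50.        ]
[ 441.1253304  -308.84228894   10.        ] 22.52163441888061 0.04341086349778581
1.45 [ 0.4411479  -0.30755015  0.16937858] [-1.79996744e+02  6.57878063e-02 -6.46937069e+01] [-2.66509606  0.38047024  1.24867908  0.31120481 -1.7198324  -7.25188555]
1.45 [ 0.4411479  -0.30755015  0.16937858] [-1.79996744e+02  6.57878063e-02 -6.46937069e+01] [-2.66509606  0.38047024  1.24867908  0.31120481 -1.7198324  -7.25188555]
from [ 441.1 -307.6  169.4  -64.7] dp [  1.    0.2 135.4] roll 0.0141 rows>= 2.2
```

>>> send_rows(
  steps=[
    {"dp": [-1, -1, 40], "roll": 0.017, "jaw": 100},
    {"dp": [-1, -1, 85], "roll": 0.017, "jaw": 100},
    {"dp": [-1, -1, 120], "roll": 0.017, "jaw": 100},
    {"dp": [-1, -1, 136], "roll": 0.017, "jaw": 100},
    {"dp": [-1, -1, 136], "roll": 0.017, "jaw": 70},
  ],
)

```text
time_s: 2.08
tcp_pos: [0.44, -0.3097, 0.0339]
eef_rot: [179.9, 0.1, -66.4]
contact_force: [-0.2, -0.0, 0.2]
gripper_width: 0.0823
gripper_force: 0.0
```

>>> send_rows(
  steps=[
    {"dp": [0, 0, 0], "roll": 0, "jaw": 20},
    {"dp": [0, 0, 0], "roll": 0, "jaw": 20},
    {"dp": [0, 0, 0], "roll": 0, "jaw": 20},
    {"dp": [0, 0, 0], "roll": 0, "jaw": 20},
  ],
  newtons=25,
)

```text
time_s: 2.58
tcp_pos: [0.4406, -0.3098, 0.035]
eef_rot: [-180.0, -0.0, -66.5]
contact_force: [-0.0, 0.6, 0.3]
gripper_width: 0.0428
gripper_force: 0.0
```

>>> send_rows(
  steps=[
    {"dp": [0, 0, 0], "roll": 0, "jaw": 20},
    {"dp": [0, 0, 0], "roll": 0, "jaw": 20},
    {"dp": [0, 0, 0], "roll": 0, "jaw": 20},
  ],
)

```text
time_s: 2.95
tcp_pos: [0.4405, -0.3097, 0.0347]
eef_rot: [-180.0, -0.0, -66.4]
contact_force: [-1.0, 1.7, 2.9]
gripper_width: 0.0318
gripper_force: 24.8
```

>>> send_rows(
  steps=[
    {"dp": [0, 0, -30], "roll": 0, "jaw": 20},
    {"dp": [0, 0, -80], "roll": 0, "jaw": 20},
    {"dp": [0, 0, -130], "roll": 0, "jaw": 20},
    {"dp": [0, 0, -165], "roll": 0, "jaw": 20},
  ],
)

```text
time_s: 3.45
tcp_pos: [0.4405, -0.3098, 0.2016]
eef_rot: [-179.9, -0.1, -66.5]
contact_force: [0.5, 0.4, -1.7]
gripper_width: 0.0318
gripper_force: 24.8
```

```bash
python3 -c "
from h import *
goal(600,-140,240,-87.3)"
```

```text
from [ 440.5 -309.8  201.6  -66.5] dp [ -91.9 -214.   -38.4] roll 0.3638 rows>= 3.8
```

```bash
python3 -c "
from h import *
goal(632,-140,240,-87.3)"
```

```text
from [ 440.5 -309.8  201.6  -66.5] dp [ -79.1 -243.3  -38.4] roll 0.3638 rows>= 4.1
```

>>> send_rows(
  steps=[
    {"dp": [-16, -49, -20], "roll": 0.073, "jaw": 20},
    {"dp": [-32, -97, -38], "roll": 0.146, "jaw": 20},
    {"dp": [-47, -146, -38], "roll": 0.218, "jaw": 20},
    {"dp": [-63, -195, -38], "roll": 0.291, "jaw": 20},
    {"dp": [-79, -243, -38], "roll": 0.364, "jaw": 20},
  ],
)

```text
time_s: 4.08
tcp_pos: [0.6323, -0.1388, 0.2369]
eef_rot: [179.9, 0.0, -87.5]
contact_force: [0.7, -0.5, -1.0]
gripper_width: 0.032
gripper_force: 24.8
```

>>> send_rows(
  steps=[
    {"dp": [0, 0, 0], "roll": 0, "jaw": 20},
    {"dp": [0, 0, 0], "roll": 0, "jaw": 20},
  ],
)

```text
time_s: 4.32
tcp_pos: [0.631, -0.14, 0.2365]
eef_rot: [179.9, 0.0, -87.3]
contact_force: [-0.3, 0.0, -1.6]
gripper_width: 0.032
gripper_force: 24.8
```

```bash
python3 - <<'E'
from h import *
import pickle
c=cap('wrist');pickle.dump(c,open('w2.pkl','wb'));cv2.imwrite('pics/w2.png',c['image'])
s=r.get_state();print(s['tcp_pos'],s['eef_rot'],s['joints'])
print(proj(c,[[.634,-.205,.03],[.634,-.205,.103],[.626,-.030,.03]]))
E
```

```text
[ 0.63084168 -0.14047624  0.23696956] [ 1.79923982e+02  8.85018840e-03 -8.72991121e+01] [ 4.70304722e+00  1.80397963e+01 -3.44262519e+00 -1.23528225e-02
 -6.85932416e+01 -1.99763726e+00]
[[316.98544021 144.42141973]
 [317.17099865 147.1968733 ]
 [316.52452836 314.4720453 ]]
```

View pics/w2.png

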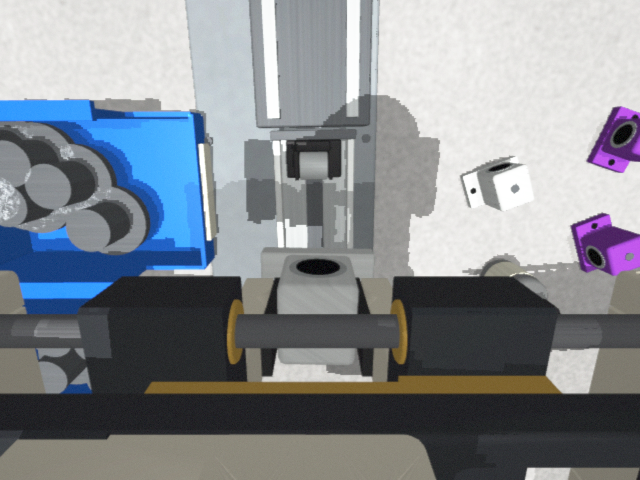

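The wrist view shows the held block at (318,300), the follower at (315,160), the gate near row 133 and the rail edges near columns 278 and 350. I'll take a closer crop.

```bash
python3 - <<'E'
from h import *
import pickle
c=pickle.load(open('w2.pkl','rb'));crop(c['image'],230,115,390,235,5,'pics/w2c.png')
E
```

```text
(no output)
```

View pics/w2c.png

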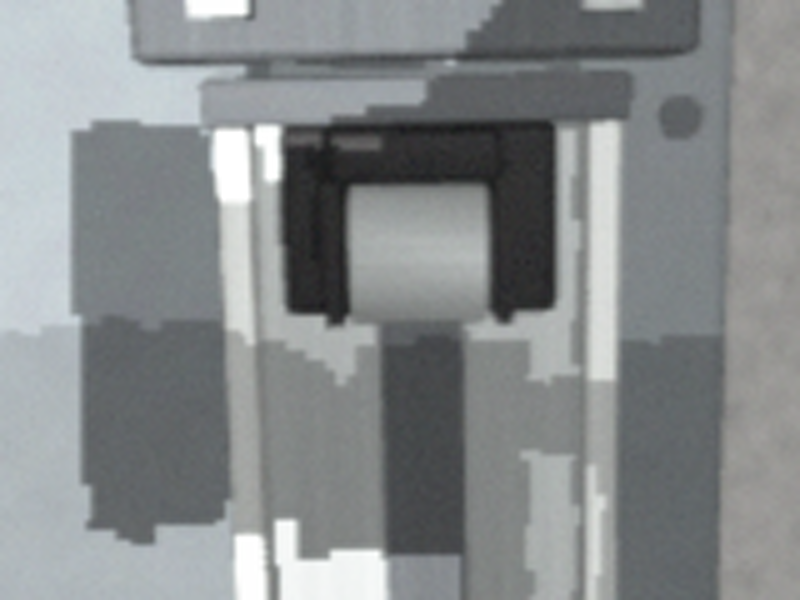

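The crop shows the gate plate's front top edge at crop row 122, spanning columns 203–630. The rails' inner top edges are at columns 252 and 588 near row 250, and the floor slot centre is at column 423.

```bash
python3 - <<'E'
from h import *
import pickle
c=pickle.load(open('w2.pkl','rb'))
def T(n,u,v,z):
    p=ray(c,230+u/5,115+v/5,z)*1000;print(n,np.round(p,1));return p
l=T('railL',252,250,.042);q=T('railR',588,250,.042)
l2=T('railL',265,550,.042);q2=T('railR',586,550,.042)
print((l+q)/2,(l2+q2)/2)
T('slot',423,350,.03);T('slot',424,540,.03)
T('gateL',203,122,.06);T('gateR',630,122,.06);g=T('gateM',416,122,.06)
T('gate back',416,75,.06)
T('finL',285,125,.03);T('roller',420,250,.08)
# held block: top front edge, hole
print(np.round(ray(c,318,267,.237+.0153)*1000,1))
a=pickle.load(open('c0.pkl','rb'))['top']
for y in(-.2,-.21,-.22):print(proj(a,[[.634,y,.06]]))
E
```

```text
railL [ 666.5 -185.5   42. ]
railR [ 605.2 -188.5   42. ]
railL [ 662.9 -129.2   42. ]
railR [ 601.6 -132.2   42. ]
[ 635.87596129 -186.99411902   42.        ] [ 632.21749503 -130.6794475    42.        ]
slot [ 634.5 -167.2   30. ]
slot [ 632.5 -129.7   30. ]
gateL [ 673.6 -208.    60. ]
gateR [ 601.2 -211.5   60. ]
gateM [ 637.5 -209.8   60. ]
gate back [ 637.9 -217.4   60. ]
finL [ 662.  -207.6   30. ]
roller [ 635.8 -190.1   80. ]
[ 632.2 -166.5  252.3]
[[415.46580067 157.76471989]]
[[420.25203977 157.66530346]]
[[425.03586153 157.56593724]]
```

```bash
cat >> h.py <<'E'
G=np.array([636.7,-209.6]);UY=np.array([-.0506,.9987]);UX=np.array([.9987,.0506])
def gw(x,y): return G+UX*x+UY*y
def gstate():
    s=r.get_state();p=np.array(s['tcp_pos'])*1000;d=p[:2]-G
    print('gate frame tcp',np.round([d@UX,d@UY,p[2]-30],1),'yaw',round(s['eef_rot'][2],2),'F',np.round(s['contact_force'],1),'w',s['gripper_width'],'t',s['time_s'])
E
python3 - <<'E'
from h import *
gstate();g=gw(0,-24);goal(g[0],g[1],237,-87.1)
E
```

```text
gate frame tcp [ -2.4  69.3 207. ] yaw -87.3 F [-0.1 -0.3 -1.6] w 0.03212961164829626 t 4.375
from [ 630.8 -140.5  237.   -87.3] dp [93.3 -2.7 -0. ] roll -0.0035 rows>= 1.5
```

>>> send_rows(
  steps=[
    {"dp": [30, -1, 0], "roll": -0.0035, "jaw": 20},
    {"dp": [65, -2, 0], "roll": -0.0035, "jaw": 20},
    {"dp": [93.3, -2.7, 0], "roll": -0.0035, "jaw": 20},
    {"dp": [93.3, -2.7, 40], "roll": -0.0035, "jaw": 20},
    {"dp": [93.3, -2.7, 80], "roll": -0.0035, "jaw": 20},
  ],
)

```text
time_s: 5.0
tcp_pos: [0.6377, -0.2349, 0.1574]
eef_rot: [-179.9, 0.0, -87.2]
contact_force: [-0.6, 0.4, -2.7]
gripper_width: 0.0322
gripper_force: 24.8
```

>>> send_rows(
  steps=[
    {"dp": [0, 0, 30], "roll": 0, "jaw": 20},
    {"dp": [0, 0, 56], "roll": 0, "jaw": 20},
    {"dp": [0, 0, 56], "roll": 0, "jaw": 20},
    {"dp": [0, 0, 56], "roll": 0, "jaw": 20},
  ],
)

```text
time_s: 5.5
tcp_pos: [0.639, -0.2341, 0.103]
eef_rot: [-179.9, -0.0, -87.1]
contact_force: [0.2, -0.6, -0.9]
gripper_width: 0.0317
gripper_force: 24.8
```

```bash
python3 - <<'E'
from h import *
gstate();g=gw(0,20);goal(g[0],g[1],100.7,-87.1)
E
```

```text
gate frame tcp [  1.  -24.5  73. ] yaw -87.13 F [ 0.2 -0.6 -0.9] w 0.03166944056847726 t 5.5
from [ 639.  -234.1  103.   -87.1] dp [-44.5   1.1   2.3] roll -0.0005 rows>= 0.7
```

>>> send_rows(
  steps=[
    {"dp": [-12, 0.6, 0], "roll": 0, "jaw": 20},
    {"dp": [-24, 0.6, 0], "roll": 0, "jaw": 20},
    {"dp": [-36, 0.6, 0], "roll": 0, "jaw": 20},
    {"dp": [-44.5, 0.6, 0], "roll": 0, "jaw": 20},
    {"dp": [-44.5, 0.6, 0], "roll": 0, "jaw": 20},
  ],
)

```text
time_s: 6.12
tcp_pos: [0.6363, -0.1888, 0.1033]
eef_rot: [-179.9, -0.1, -87.0]
contact_force: [-1.1, -4.9, 1.3]
gripper_width: 0.0324
gripper_force: 24.8
```

```bash
python3 - <<'E'
from h import *
import pickle
gstate()
c=cap('wrist');crop(c['image'],220,100,420,250,4,'pics/w3.png');pickle.dump(c,open('w3.pkl','wb'))
for y in(0,40): 
  print(proj(c,[np.r_[gw(0,y),60]/1000]))
E
```

```text
gate frame tcp [ 0.7 20.8 73.3] yaw -87.04 F [-1.1 -4.9  1.3] w 0.032352242501143685 t 6.125
[[318.81643314 238.38376079]]
[[318.60003496 306.48955296]]
```

View pics/w3.png

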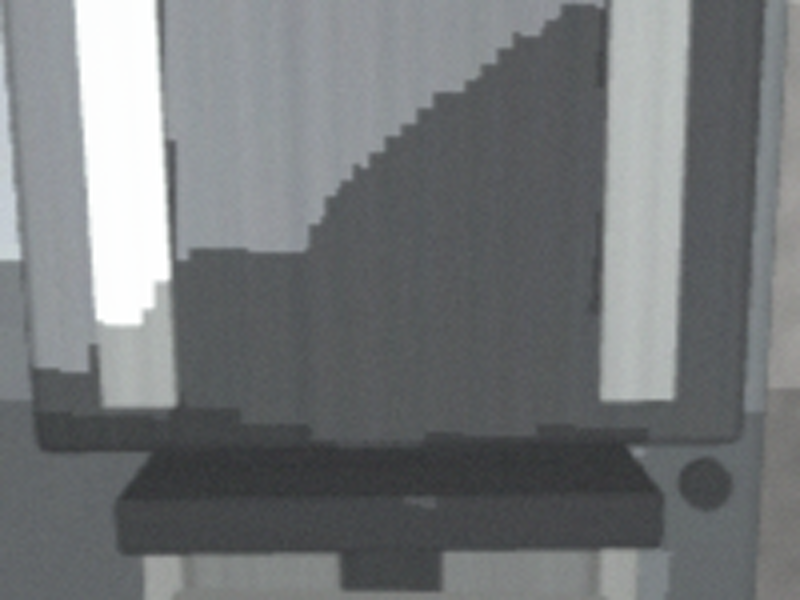

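The gate's front edge is at crop row 550 and its centre at column 390. That is within 1 mm of the prediction, and the follower is being held back at 4.9 N. I'll lower the block.

>>> send_rows(
  steps=[
    {"dp": [0, 0, 10], "roll": 0, "jaw": 20},
    {"dp": [0, 0, 20], "roll": 0, "jaw": 20},
    {"dp": [0, 0, 29], "roll": 0, "jaw": 20},
    {"dp": [0, 0, 36], "roll": 0, "jaw": 20},
    {"dp": [0, 0, 37.5], "roll": 0, "jaw": 20},
  ],
)

```text
time_s: 6.8
tcp_pos: [0.6357, -0.1891, 0.0643]
eef_rot: [180.0, -0.0, -87.1]
contact_force: [-4.5, -2.3, 15.6]
gripper_width: 0.0319
gripper_force: 24.9
```

>>> send_rows(
  steps=[
    {"dp": [0, 0, 0], "roll": 0, "jaw": 20},
  ],
)

```text
time_s: 6.92
tcp_pos: [0.6357, -0.1891, 0.0643]
eef_rot: [180.0, -0.0, -87.1]
contact_force: [-2.3, -4.5, 6.8]
gripper_width: 0.032
gripper_force: 24.9
```

```bash
python3 -c "
from h import *
gstate()"
```

```text
gate frame tcp [ 0.  20.6 34.3] yaw -87.09 F [-2.3 -4.5  6.8] w 0.03196960728220227 t 6.925
```

>>> send_rows(
  steps=[
    {"dp": [0, 0, 0], "roll": 0, "jaw": 60},
    {"dp": [0, 0, 0], "roll": 0, "jaw": 60},
    {"dp": [0, 0, 0], "roll": 0, "jaw": 60},
    {"dp": [0, 0, -40], "roll": 0, "jaw": 60},
    {"dp": [0, 0, -90], "roll": 0, "jaw": 60},
  ],
)

```text
time_s: 7.55
tcp_pos: [0.6349, -0.1886, 0.1535]
eef_rot: [179.8, 0.0, -87.1]
contact_force: [1.2, 0.0, 0.4]
gripper_width: 0.0527
gripper_force: 0.0
```

>>> send_rows(
  steps=[
    {"dp": [0, 0, -50], "roll": 0, "jaw": 100},
    {"dp": [0, 0, -80], "roll": 0, "jaw": 100},
    {"dp": [0, 0, -80], "roll": 0, "jaw": 100},
  ],
)

```text
time_s: 7.92
tcp_pos: [0.6372, -0.1888, 0.2373]
eef_rot: [-179.7, -0.0, -87.1]
contact_force: [0.1, 0.2, 0.0]
gripper_width: 0.0772
gripper_force: 0.0
```

```bash
python3 - <<'E'
from h import *
import pickle
gstate();goal(453,-175.5,170,-65.5)
c=cap('wrist');t=cap('top');pickle.dump((c,t),open('w4.pkl','wb'))
a=cv2.resize(c['image'][180:460,200:440],None,fx=2,fy=2);b=cv2.resize(t['image'][130:200,370:450],(480,420),interpolation=cv2.INTER_CUBIC)
m=np.zeros((560,800,3),np.uint8);m[:,:480]=a;b=cv2.resize(b,(320,280));m[:280,480:]=b
cv2.imwrite('pics/w4.png',m)
E
```

```text
gate frame tcp [  1.5  20.7 207.3] yaw -87.08 F [0.1 0.2 0. ] w 0.07724724775767848 t 7.925
from [ 637.2 -188.8  237.3  -87.1] dp [-22.7 183.3  67.3] roll -0.3767 rows>= 3.1
```

View pics/w4.png

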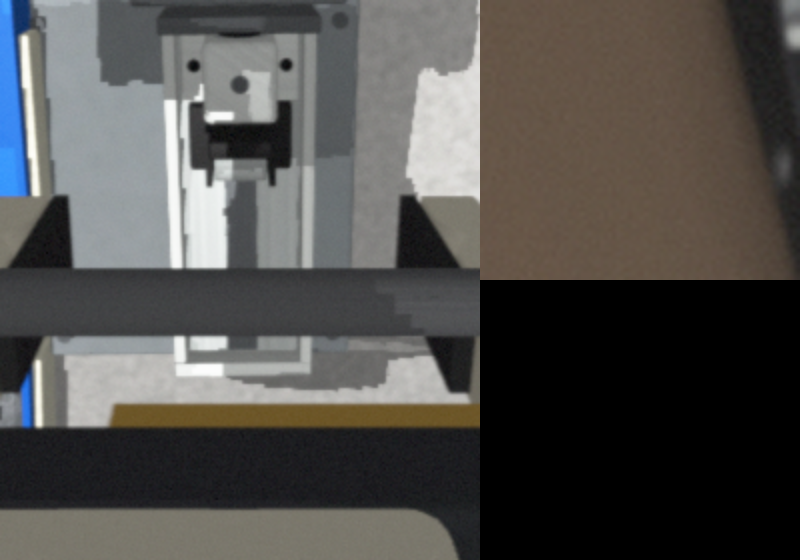

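The first block is home: it sits between the rails against the gate, with the follower on it. Next is block A.

```bash
python3 - <<'E'
from h import *
import pickle
c=pickle.load(open('w2.pkl','rb'));print(ray(c,515,188,.05)*1000)
c1=pickle.load(open('w1.pkl','rb'));print(ray(c1,235.5,372,.05)*1000)
goal(452.5,-176,170,-65.3,(636.4,-189,236.8,-87.1))
E
```

```text
[ 452.64548584 -175.90705996   50.        ]
[ 452.62665647 -174.05167705   50.        ]
from [ 636.4 -189.   236.8  -87.1] dp [-22.3 183.   66.8] roll -0.3805 rows>= 3.1
```

>>> send_rows(
  steps=[
    {"dp": [-6, 46, 10], "roll": -0.095, "jaw": 100},
    {"dp": [-11, 92, 25], "roll": -0.19, "jaw": 100},
    {"dp": [-17, 138, 45], "roll": -0.285, "jaw": 100},
    {"dp": [-22, 183, 67], "roll": -0.38, "jaw": 100},
    {"dp": [-22, 183, 67], "roll": -0.38, "jaw": 100},
  ],
)

```text
time_s: 8.65
tcp_pos: [0.4467, -0.1758, 0.1643]
eef_rot: [179.7, 0.2, -65.3]
contact_force: [1.0, -0.8, 1.1]
gripper_width: 0.0877
gripper_force: 0.0
```

>>> send_rows(
  steps=[
    {"dp": [0, 0, 0], "roll": 0, "jaw": 100},
  ],
)

```text
time_s: 8.78
tcp_pos: [0.4521, -0.1761, 0.1668]
eef_rot: [180.0, 0.0, -65.4]
contact_force: [0.3, -0.3, 0.4]
gripper_width: 0.088
gripper_force: 0.0
```

```bash
python3 - <<'E'
from h import *
c=cap('wrist');im=c['image']
goal(452.6,-175.7,34.5,-65.3)
p=proj(c,[[.4526,-.1757,.05]])[0];print(p)
x,y=p.astype(int)
g=cv2.cvtColor(im,cv2.COLOR_BGR2GRAY)[y-20:y+21,x-20:x+21]
# dark top-hole centroid near the prediction
m=(g<cv2.medianBlur(g,21).astype(int)-25).astype(np.uint8)
n,l,s,ce=cv2.connectedComponentsWithStats(m)
for i in range(1,n):
    if s[i,4]>8: print(s[i,4],ce[i]+[x-20,y-20],ray(c,*(ce[i]+[x-20,y-20]),.05)*1000)
E
```

```text
from [ 452.7 -176.2  167.   -65.4] dp [-5.000e-01 -1.000e-01  1.325e+02] roll -0.0009 rows>= 2.1
[315.77734162 238.44247059]
95 [314.90526316 238.16842105] [ 453.2779587 -175.6218859   50.       ]
```

>>> send_rows(
  steps=[
    {"dp": [0, 0, 40], "roll": 0, "jaw": 100},
    {"dp": [0, 0, 85], "roll": 0, "jaw": 90},
    {"dp": [0, 0, 118], "roll": 0, "jaw": 80},
    {"dp": [0, 0, 132], "roll": 0, "jaw": 70},
    {"dp": [0, 0, 132], "roll": 0, "jaw": 60},
  ],
)

```text
time_s: 9.45
tcp_pos: [0.4522, -0.1762, 0.0345]
eef_rot: [179.9, 0.0, -65.3]
contact_force: [0.2, 0.3, 0.4]
gripper_width: 0.0569
gripper_force: 0.0
```

>>> send_rows(
  steps=[
    {"dp": [0, 0, 0], "roll": 0, "jaw": 20},
    {"dp": [0, 0, 0], "roll": 0, "jaw": 20},
    {"dp": [0, 0, 0], "roll": 0, "jaw": 20},
    {"dp": [0, 0, 0], "roll": 0, "jaw": 20},
    {"dp": [0, 0, 0], "roll": 0, "jaw": 20},
  ],
)

```text
time_s: 10.07
tcp_pos: [0.4527, -0.1761, 0.0361]
eef_rot: [-179.9, -0.1, -65.3]
contact_force: [-0.5, 1.5, 7.2]
gripper_width: 0.0319
gripper_force: 25.0
```

>>> send_rows(
  steps=[
    {"dp": [0, 0, 0], "roll": 0, "jaw": 20},
    {"dp": [0, 0, 0], "roll": 0, "jaw": 20},
  ],
)

```text
time_s: 10.32
tcp_pos: [0.4527, -0.1761, 0.0361]
eef_rot: [-179.9, -0.1, -65.3]
contact_force: [-1.0, 1.4, 7.4]
gripper_width: 0.0316
gripper_force: 25.0
```

>>> send_rows(
  steps=[
    {"dp": [0, 0, -40], "roll": 0, "jaw": 20},
    {"dp": [0, 0, -100], "roll": 0, "jaw": 20},
    {"dp": [0, 0, -160], "roll": 0, "jaw": 20},
    {"dp": [0, 0, -200], "roll": 0, "jaw": 20},
    {"dp": [0, 0, -200], "roll": 0, "jaw": 20},
  ],
)

```text
time_s: 10.95
tcp_pos: [0.4535, -0.1763, 0.2387]
eef_rot: [-179.6, -0.2, -65.3]
contact_force: [1.2, 0.2, -1.5]
gripper_width: 0.032
gripper_force: 25.0
```

```bash
python3 - <<'E'
from h import *
gstate();g=gw(.7,8);goal(g[0],g[1],236,-87.1)
E
```

```text
gate frame tcp [-181.3   42.5  208.7] yaw -65.32 F [ 1.2  0.2 -1.5] w 0.03200314024800488 t 10.95
from [ 453.5 -176.3  238.7  -65.3] dp [  99.6 -156.2    2.7] roll 0.3801 rows>= 3.0
```

>>> send_rows(
  steps=[
    {"dp": [25, -39, 1], "roll": 0.095, "jaw": 20},
    {"dp": [50, -78, 1], "roll": 0.19, "jaw": 20},
    {"dp": [75, -117, 1], "roll": 0.285, "jaw": 20},
    {"dp": [99.6, -156, 2], "roll": 0.38, "jaw": 20},
    {"dp": [99.6, -156, 2], "roll": 0.38, "jaw": 20},
  ],
)

```text
time_s: 11.58
tcp_pos: [0.6366, -0.2016, 0.2292]
eef_rot: [179.7, 0.0, -87.2]
contact_force: [-1.1, 0.3, -2.2]
gripper_width: 0.0317
gripper_force: 25.0
```

>>> send_rows(
  steps=[
    {"dp": [0, 0, 0], "roll": 0, "jaw": 20},
    {"dp": [0, 0, 0], "roll": 0, "jaw": 20},
  ],
)

```text
time_s: 11.82
tcp_pos: [0.6344, -0.2014, 0.233]
eef_rot: [180.0, 0.0, -87.1]
contact_force: [0.1, 0.1, -1.4]
gripper_width: 0.0314
gripper_force: 25.0
```

```bash
python3 - <<'E'
from h import *
gstate();g=gw(.7,8);goal(g[0],g[1],121.5,-87.1)
E
```

```text
gate frame tcp [ -1.9   8.3 203. ] yaw -87.09 F [ 0.1  0.1 -1.4] w 0.03140534826956198 t 11.825
from [ 634.4 -201.4  233.   -87.1] dp [  0.3  -2.6 111.5] roll 0.0002 rows>= 1.8
```

>>> send_rows(
  steps=[
    {"dp": [0, -2.5, 40], "roll": 0, "jaw": 20},
    {"dp": [0, -2.5, 80], "roll": 0, "jaw": 20},
    {"dp": [0, -2.5, 111.5], "roll": 0, "jaw": 20},
    {"dp": [0, -2.5, 111.5], "roll": 0, "jaw": 20},
    {"dp": [0, -2.5, 111.5], "roll": 0, "jaw": 20},
  ],
)

```text
time_s: 12.45
tcp_pos: [0.6385, -0.2016, 0.1236]
eef_rot: [-179.9, -0.0, -87.1]
contact_force: [0.4, -0.0, 0.5]
gripper_width: 0.0317
gripper_force: 25.0
```

```bash
python3 - <<'E'
from h import *
gstate();g=gw(.7,57);goal(g[0],g[1],121.5,-87.1)
E
```

```text
gate frame tcp [ 2.2  7.9 93.6] yaw -87.08 F [ 0.4 -0.   0.5] w 0.03168011457688766 t 12.45
from [ 638.5 -201.6  123.6  -87.1] dp [-49.1   1.5   2.1] roll 0.0004 rows>= 0.8
```

>>> send_rows(
  steps=[
    {"dp": [-12, 1, 1.5], "roll": 0, "jaw": 20},
    {"dp": [-24, 1, 1.5], "roll": 0, "jaw": 20},
    {"dp": [-36, 1, 1.5], "roll": 0, "jaw": 20},
    {"dp": [-49, 1, 1.5], "roll": 0, "jaw": 20},
    {"dp": [-49, 1, 1.5], "roll": 0, "jaw": 20},
  ],
)

```text
time_s: 13.08
tcp_pos: [0.6349, -0.1523, 0.122]
eef_rot: [-179.9, -0.1, -87.0]
contact_force: [-0.5, -4.7, 3.0]
gripper_width: 0.0323
gripper_force: 25.0
```

>>> send_rows(
  steps=[
    {"dp": [0, 0, 0], "roll": 0, "jaw": 20},
  ],
)

```text
time_s: 13.2
tcp_pos: [0.635, -0.1529, 0.1215]
eef_rot: [-179.9, -0.1, -87.1]
contact_force: [0.3, -5.8, 1.9]
gripper_width: 0.0318
gripper_force: 25.0
```

```bash
python3 - <<'E'
from h import *
gstate();g=gw(.7,57);goal(g[0],g[1],65.5,-87.1)
E
```

```text
gate frame tcp [ 1.1 56.8 91.5] yaw -87.07 F [ 0.3 -5.8  1.9] w 0.03175145820685911 t 13.2
from [ 635.  -152.9  121.5  -87.1] dp [-0.2  0.4 56. ] roll 0.0006 rows>= 0.9
```

>>> send_rows(
  steps=[
    {"dp": [0, 0.4, 6], "roll": 0, "jaw": 20},
    {"dp": [0, 0.4, 12], "roll": 0, "jaw": 20},
    {"dp": [0, 0.4, 18], "roll": 0, "jaw": 20},
  ],
)

```text
time_s: 13.58
tcp_pos: [0.6345, -0.1532, 0.1031]
eef_rot: [-179.9, -0.0, -87.1]
contact_force: [0.0, -5.4, 1.7]
gripper_width: 0.0319
gripper_force: 25.0
```

```bash
python3 - <<'E'
from h import *
gstate()
E
```

```text
gate frame tcp [ 0.7 56.5 73.1] yaw -87.1 F [ 0.  -5.4  1.7] w 0.0319066117705742 t 13.575
```

>>> send_rows(
  steps=[
    {"dp": [0, 0, 10], "roll": 0, "jaw": 20},
    {"dp": [0, 0, 20], "roll": 0, "jaw": 20},
    {"dp": [0, 0, 29], "roll": 0, "jaw": 20},
    {"dp": [0, 0, 36], "roll": 0, "jaw": 20},
    {"dp": [0, 0, 38], "roll": 0, "jaw": 20},
  ],
)

```text
time_s: 14.2
tcp_pos: [0.6346, -0.1532, 0.066]
eef_rot: [-179.9, -0.1, -87.1]
contact_force: [-5.5, -2.0, 21.0]
gripper_width: 0.0319
gripper_force: 25.0
```

>>> send_rows(
  steps=[
    {"dp": [0, 0, 0], "roll": 0, "jaw": 20},
  ],
)

```text
time_s: 14.32
tcp_pos: [0.6346, -0.1532, 0.0661]
eef_rot: [-179.9, -0.1, -87.1]
contact_force: [-2.7, -4.5, 8.7]
gripper_width: 0.0316
gripper_force: 25.0
```

```bash
python3 - <<'E'
from h import *
gstate()
E
```

```text
gate frame tcp [ 0.8 56.5 36.1] yaw -87.08 F [-2.7 -4.5  8.7] w 0.031641101152919786 t 14.325
```

>>> send_rows(
  steps=[
    {"dp": [0, 0, 0], "roll": 0, "jaw": 60},
    {"dp": [0, 0, 0], "roll": 0, "jaw": 60},
    {"dp": [0, 0, 0], "roll": 0, "jaw": 60},
    {"dp": [0, 0, 0], "roll": 0, "jaw": 60},
    {"dp": [0, 0, -40], "roll": 0, "jaw": 60},
  ],
)

```text
time_s: 14.95
tcp_pos: [0.6316, -0.1523, 0.1011]
eef_rot: [179.6, 0.0, -87.1]
contact_force: [0.6, 0.3, 0.2]
gripper_width: 0.0526
gripper_force: 0.0
```

>>> send_rows(
  steps=[
    {"dp": [0, 0, -50], "roll": 0, "jaw": 60},
    {"dp": [0, 0, -100], "roll": 0, "jaw": 60},
    {"dp": [0, 0, -130], "roll": 0, "jaw": 50},
    {"dp": [0, 0, -130], "roll": 0, "jaw": 0},
  ],
)

```text
time_s: 15.45
tcp_pos: [0.6353, -0.1526, 0.2374]
eef_rot: [-179.7, -0.0, -87.1]
contact_force: [0.5, 0.3, -0.3]
gripper_width: 0.0391
gripper_force: 0.0
```

```bash
python3 - <<'E'
from h import *
gstate();goal(500,250,200,-129.3)
c=cap('wrist')
print(proj(c,[np.r_[gw(.7,y),h]/1000 for y,h in((0,60),(18,80),(54,80),(72,103),(54,40))]))
crop(c['image'],200,40,440,400,1.6,'pics/w5.png')
im=cv2.imread('pics/w5.png');print(im.shape)
E
```

```text
gate frame tcp [  1.5  57.  207.4] yaw -87.09 F [ 0.5  0.3 -0.3] w 0.03905960844403022 t 15.45
from [ 635.3 -152.6  237.4  -87.1] dp [-409.   114.7   37.4] roll 0.7368 rows>= 6.8
[[319.28235403 155.19547626]
 [319.23904395 178.97408896]
 [319.13363906 221.64273168]
 [319.08230791 250.13843597]
 [319.12968906 211.96654704]]
(576, 384, 3)
```

View pics/w5.png

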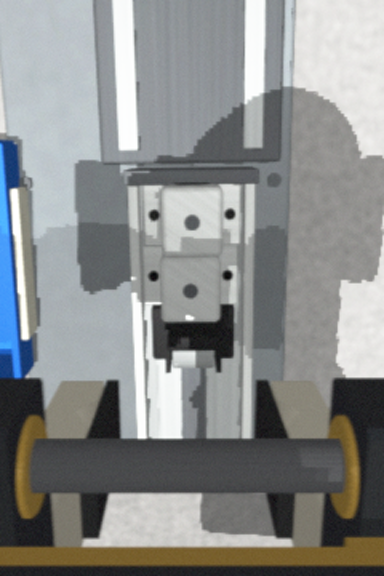

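Both blocks are packed: their top holes are at (320,179) and (319,222), exactly where predicted, and the fin sits behind them. Now I'll move to the console.

```bash
python3 - <<'E'
from h import *
p=(635.3,-152.6,237,-87.1)
goal(610,90,265,-108,p);goal(582,337,265,-129.26,(610,90,265,-108))
E
```

```text
from [ 635.3 -152.6  237.   -87.1] dp [-243.6   13.   -28. ] roll 0.3648 rows>= 3.9
from [ 610   90  265 -108] dp [-226.3  103.     0. ] roll 0.3711 rows>= 4.0
```

>>> send_rows(
  steps=[
    {"dp": [-49, 3, -28], "roll": 0.073, "jaw": 0},
    {"dp": [-97, 5, -28], "roll": 0.146, "jaw": 0},
    {"dp": [-146, 8, -28], "roll": 0.219, "jaw": 0},
    {"dp": [-195, 10, -28], "roll": 0.292, "jaw": 0},
    {"dp": [-243.6, 13, -28], "roll": 0.365, "jaw": 0},
  ],
)

```text
time_s: 16.12
tcp_pos: [0.6077, 0.0916, 0.2604]
eef_rot: [179.9, -0.1, -108.2]
contact_force: [1.0, 1.1, -0.2]
gripper_width: 0.0005
gripper_force: 0.0
```

>>> send_rows(
  steps=[
    {"dp": [-45, 21, 0], "roll": 0.074, "jaw": 0},
    {"dp": [-90, 41, 0], "roll": 0.148, "jaw": 0},
    {"dp": [-136, 62, 0], "roll": 0.223, "jaw": 0},
    {"dp": [-181, 82, 0], "roll": 0.297, "jaw": 0},
    {"dp": [-226.3, 103, 0], "roll": 0.371, "jaw": 0},
  ],
)

```text
time_s: 16.75
tcp_pos: [0.5798, 0.3385, 0.2603]
eef_rot: [180.0, -0.1, -129.4]
contact_force: [0.1, 0.0, 0.6]
gripper_width: 0.0
gripper_force: 0.0
```

>>> send_rows(
  steps=[
    {"dp": [0, 0, 0], "roll": 0, "jaw": 0},
    {"dp": [0, 0, 0], "roll": 0, "jaw": 0},
    {"dp": [0, 0, 0], "roll": 0, "jaw": 0},
  ],
)

```text
time_s: 17.12
tcp_pos: [0.5807, 0.3361, 0.2616]
eef_rot: [180.0, -0.1, -129.3]
contact_force: [-0.3, -0.2, 0.6]
gripper_width: 0.0004
gripper_force: 0.0
```

```bash
cat > m2.py <<'E'
from h import *
from scipy.optimize import least_squares
ks=['1','2','3','4','5','6','7','8','9','clear','0','enter']
h=np.radians(30);L=[]
for i,k in enumerate(ks):
    s=.054-.036*(i//3);y=.036*(1-i%3)
    L.append([s*np.cos(h)-.004,y,.069+s*.5+.008*np.cos(h)])
L=np.array(L)
def W(q,L=L):
    return L@cv2.Rodrigues(np.array([0,0,q[2]]))[0].T+np.array([q[0],q[1],0])
if __name__=='__main__':
    s=r.get_state();print(s['tcp_pos'],s['eef_rot'],s['time_s'])
    c=cap('wrist');im=c['image'];cv2.imwrite('pics/w6.png',im)
    q0=np.array([.55696,.30591,.88551]);P=proj(c,W(q0))
    g=im.min(2);_,m=cv2.threshold(g,0,255,cv2.THRESH_OTSU);n,l,st,ce=cv2.connectedComponentsWithStats(m)
    prs=[]
    for i,p in enumerate(P):
        for j in range(1,n):
            if 200<st[j,4]<3000 and np.hypot(*(ce[j]-p))<15: prs.append((i,j)); print(ks[i],np.round(p),np.round(ce[j],1),st[j,2:5])
    if len(prs)>3:
        I=[a for a,_ in prs];C=np.array([ce[b] for _,b in prs])
        f=least_squares(lambda q:(proj(c,W(q))[I]-C).ravel(),q0);print(f.x,np.degrees(f.x[2]),np.abs(f.fun).max())
E
python3 m2.py
```

```text
[0.58073263 0.33610198 0.26159459] [ 1.79993411e+02 -5.14473725e-02 -1.29315432e+02] 17.125
1 [359. 229.] [358.8 229.6] [ 23  22 491]
2 [317. 229.] [316.6 229.5] [ 22  22 476]
3 [275. 229.] [274.9 229.5] [ 23  22 488]
4 [358. 190.] [357.4 190.6] [ 22  22 477]
5 [317. 190.] [316.6 190.5] [ 22  22 477]
6 [276. 190.] [276.2 190.6] [ 23  22 487]
7 [357. 152.] [356.1 153.5] [ 22  22 458]
8 [317. 152.] [316.5 153.5] [ 22  22 468]
9 [277. 152.] [277.1 153.5] [ 21  22 454]
clear [356. 117.] [355.1 118.1] [ 23  23 414]
0 [317. 117.] [316.5 118.5] [ 21  22 435]
enter [278. 117.] [277.8 118.8] [ 30  22 624]
[0.55769471 0.30637204 0.88761504] 50.856595700404554 0.6212930596483375
```

```bash
cat > m3.py <<'E'
from m2 import *
q=np.array([.5573,.3061,np.radians(50.8)])
def tgt(k,dx,dy):
    p=L[ks.index(k)]+np.array([dx,dy,0])/1000
    return W(q,p[None])[0]*1000
if __name__=='__main__':
    for k,dx,dy in(('clear',-4,4),('3',-35,-79),('8',-4,0),('enter',-4,-4)): print(k,np.round(tgt(k,dx,dy),1))
    t=tgt('clear',-4,4);goal(t[0],t[1],90,-129.2)
E
python3 m3.py
```

```text
clear [491.7 288.9  48.9]
3 [651.3 239.4 102.9]
8 [542.4 287.8  66.9]
enter [553.7 238.4  48.9]
from [ 580.9  336.1  261.9 -129.3] dp [ 93.   39.1 171.9] roll -0.0022 rows>= 3.2
```

>>> send_rows(
  steps=[
    {"dp": [47, 20, 0], "roll": 0, "jaw": 0},
    {"dp": [93, 39, 20], "roll": 0, "jaw": 0},
    {"dp": [93, 39, 80], "roll": 0, "jaw": 0},
    {"dp": [93, 39, 130], "roll": 0, "jaw": 0},
    {"dp": [93, 39, 165], "roll": 0, "jaw": 0},
  ],
)

```text
time_s: 17.8
tcp_pos: [0.4912, 0.2884, 0.0956]
eef_rot: [180.0, -0.0, -129.3]
contact_force: [0.6, 0.2, -0.3]
gripper_width: 0.0005
gripper_force: 0.0
```

>>> send_rows(
  steps=[
    {"dp": [0, 0, 8], "roll": 0, "jaw": 0},
    {"dp": [0, 0, 12], "roll": 0, "jaw": 0},
    {"dp": [0, 0, 12], "roll": 0, "jaw": 0},
  ],
)

```text
time_s: 18.18
tcp_pos: [0.4924, 0.2903, 0.0863]
eef_rot: [-180.0, 0.1, -129.3]
contact_force: [0.3, 0.1, 0.2]
gripper_width: 0.0005
gripper_force: 0.0
```

```bash
python3 - <<'E'
from m3 import *
t=tgt('clear',-4,4);goal(t[0],t[1],62,-129.2)
E
```

```text
from [ 492.4  290.3   86.3 -129.3] dp [ 1.5 -0.3 24.3] roll -0.0014 rows>= 0.4
```

>>> send_rows(
  steps=[
    {"dp": [1, 0, 10], "roll": 0, "jaw": 0},
    {"dp": [1, 0, 19], "roll": 0, "jaw": 0},
    {"dp": [1, 0, 22], "roll": 0, "jaw": 0},
    {"dp": [1, 0, 22], "roll": 0, "jaw": 0},
  ],
)

```text
time_s: 18.68
tcp_pos: [0.4911, 0.2892, 0.0631]
eef_rot: [-180.0, -0.0, -129.3]
contact_force: [-0.5, 0.4, 3.3]
gripper_width: 0.0004
gripper_force: 1.6
```

>>> send_rows(
  steps=[
    {"dp": [0, 0, 1.5], "roll": 0, "jaw": 0},
    {"dp": [0, 0, 1.5], "roll": 0, "jaw": 0},
  ],
)

```text
time_s: 18.92
tcp_pos: [0.4914, 0.2895, 0.062]
eef_rot: [-180.0, 0.1, -129.3]
contact_force: [-0.5, 0.4, 5.2]
gripper_width: 0.0005
gripper_force: 2.0
```

>>> send_rows(
  steps=[
    {"dp": [0, 0, 1], "roll": 0, "jaw": 0},
    {"dp": [0, 0, 1.5], "roll": 0, "jaw": 0},
    {"dp": [0, 0, 1.5], "roll": 0, "jaw": 0},
  ],
)

```text
time_s: 19.3
tcp_pos: [0.4916, 0.2897, 0.0607]
eef_rot: [-180.0, 0.1, -129.3]
contact_force: [-0.1, 1.4, 5.2]
gripper_width: 0.0005
gripper_force: 2.4
```

>>> send_rows(
  steps=[
    {"dp": [0, 0, 1], "roll": 0, "jaw": 0},
    {"dp": [0, 0, 1], "roll": 0, "jaw": 0},
  ],
)

```text
time_s: 19.55
tcp_pos: [0.4918, 0.2899, 0.0604]
eef_rot: [-180.0, 0.1, -129.2]
contact_force: [-1.2, 1.2, 12.2]
gripper_width: 0.0004
gripper_force: 5.1
```

>>> send_rows(
  steps=[
    {"dp": [0, 0, 0.7], "roll": 0, "jaw": 0},
    {"dp": [0, 0, 0.7], "roll": 0, "jaw": 0},
  ],
)

```text
time_s: 19.8
tcp_pos: [0.4919, 0.2899, 0.0601]
eef_rot: [-180.0, 0.2, -129.2]
contact_force: [-3.6, 0.6, 15.3]
gripper_width: 0.0006
gripper_force: 7.2
```

Clear bottomed out at z 60.4 mm, within 0.1 mm of prediction. I'll rise and go round to key 3.

>>> send_rows(
  steps=[
    {"dp": [0, 0, -20], "roll": 0, "jaw": 0},
    {"dp": [0, 0, -70], "roll": 0, "jaw": 0},
    {"dp": [0, 0, -130], "roll": 0, "jaw": 0},
    {"dp": [0, 0, -190], "roll": 0, "jaw": 0},
    {"dp": [0, 0, -220], "roll": 0, "jaw": 0},
  ],
)

```text
time_s: 20.42
tcp_pos: [0.4914, 0.2893, 0.2818]
eef_rot: [-180.0, 0.2, -129.3]
contact_force: [0.1, -0.2, -1.0]
gripper_width: 0.0004
gripper_force: 0.0
```

```bash
python3 - <<'E'
from m3 import *
t=tgt('3',-35,-79);goal(t[0],t[1],220,-129.2)
s=proj
w=cap('side');t2=cap('top')
for n,c in(('side',w),('top',t2)):
    p=proj(c,[np.r_[np.array(r.get_state()['tcp_pos'])]]);print(n,p)
cv2.imwrite('pics/s7.png',w['image'])
E
```

```text
from [ 491.4  289.3  281.8 -129.3] dp [ -62.7 -155.3   61.8] roll -0.0013 rows>= 2.9
side [[199.79090474 202.83584539]]
top [[136.03815201 217.68314456]]
```

```bash
python3 - <<'E'
from m3 import *
t=tgt('3',-35,-81);print(t);goal(t[0],t[1],270,-129.2)
E
```

```text
[652.8764477  238.17030367 102.92820323]
from [ 492.   289.8  282.3 -129.3] dp [ -61.9 -157.2   12.3] roll -0.0012 rows>= 2.7
```

>>> send_rows(
  steps=[
    {"dp": [-16, -40, 0], "roll": 0, "jaw": 0},
    {"dp": [-31, -80, 0], "roll": 0, "jaw": 0},
    {"dp": [-47, -120, 0], "roll": 0, "jaw": 0},
    {"dp": [-62, -157, 0], "roll": 0, "jaw": 0},
    {"dp": [-62, -157, 0], "roll": 0, "jaw": 0},
  ],
)

```text
time_s: 21.15
tcp_pos: [0.653, 0.236, 0.2751]
eef_rot: [179.9, -0.2, -129.4]
contact_force: [-0.3, 0.2, -0.6]
gripper_width: 0.0005
gripper_force: 0.0
```

>>> send_rows(
  steps=[
    {"dp": [0, 0, 0], "roll": 0, "jaw": 0},
    {"dp": [0, 0, 40], "roll": 0, "jaw": 0},
    {"dp": [0, 0, 90], "roll": 0, "jaw": 0},
    {"dp": [0, 0, 120], "roll": 0, "jaw": 0},
    {"dp": [0, 0, 120], "roll": 0, "jaw": 0},
  ],
)

```text
time_s: 21.78
tcp_pos: [0.6495, 0.2374, 0.1559]
eef_rot: [179.9, -0.3, -129.2]
contact_force: [1.2, 1.2, 0.2]
gripper_width: 0.0004
gripper_force: 0.0
```

```bash
python3 - <<'E'
from m3 import *
t=tgt('3',-35,-81);goal(t[0],t[1],70,-129.2);print(r.get_state()['contact_force'])
E
```

```text
from [ 649.5  237.4  155.9 -129.2] dp [-2.8 -2.2 85.9] roll -0.0005 rows>= 1.4
[1.1560499  1.19502145 0.20699283]
```

>>> send_rows(
  steps=[
    {"dp": [-1, -1, 0], "roll": 0, "jaw": 0},
    {"dp": [-1, -1, 30], "roll": 0, "jaw": 0},
    {"dp": [-1, -1, 60], "roll": 0, "jaw": 0},
    {"dp": [-1, -1, 86], "roll": 0, "jaw": 0},
    {"dp": [-1, -1, 86], "roll": 0, "jaw": 0},
  ],
)

```text
time_s: 22.4
tcp_pos: [0.6529, 0.2378, 0.0723]
eef_rot: [180.0, -0.1, -129.3]
contact_force: [0.5, 0.1, 1.0]
gripper_width: 0.0007
gripper_force: 0.0
```

>>> send_rows(
  steps=[
    {"dp": [0, 0, 0], "roll": 0, "jaw": 0},
  ],
)

```text
time_s: 22.52
tcp_pos: [0.6544, 0.2385, 0.0747]
eef_rot: [-179.9, 0.2, -129.2]
contact_force: [-0.2, -0.8, -0.3]
gripper_width: 0.0004
gripper_force: 0.0
```

```bash
python3 - <<'E'
from m3 import *
t=tgt('3',-35,-81);goal(t[0],t[1],55,-129.2);print(r.get_state()['contact_force'])
E
```

```text
from [ 654.4  238.5   74.7 -129.2] dp [ 1.3  1.  19.7] roll -0.0007 rows>= 0.3
[-0.22194447 -0.76370232 -0.28986433]
```

>>> send_rows(
  steps=[
    {"dp": [1, 1, 8], "roll": 0, "jaw": 0},
    {"dp": [1, 1, 16], "roll": 0, "jaw": 0},
    {"dp": [1, 1, 16], "roll": 0, "jaw": 0},
    {"dp": [1, 1, 16], "roll": 0, "jaw": 0},
  ],
)

```text
time_s: 23.02
tcp_pos: [0.6518, 0.2377, 0.0563]
eef_rot: [-180.0, -0.0, -129.3]
contact_force: [0.1, -0.1, -0.6]
gripper_width: 0.0004
gripper_force: 0.0
```

>>> send_rows(
  steps=[
    {"dp": [0, 0, 2], "roll": 0, "jaw": 0},
    {"dp": [0, 0, 2], "roll": 0, "jaw": 0},
  ],
)

```text
time_s: 23.28
tcp_pos: [0.6517, 0.2376, 0.0543]
eef_rot: [180.0, -0.0, -129.3]
contact_force: [0.0, 0.5, -0.2]
gripper_width: 0.0002
gripper_force: 0.0
```

>>> send_rows(
  steps=[
    {"dp": [0, 0, 2], "roll": 0, "jaw": 0},
    {"dp": [0, 0, 2], "roll": 0, "jaw": 0},
  ],
)

```text
time_s: 23.52
tcp_pos: [0.6518, 0.2376, 0.0523]
eef_rot: [-180.0, -0.0, -129.3]
contact_force: [-0.7, -0.7, 1.2]
gripper_width: 0.0005
gripper_force: 0.0
```

>>> send_rows(
  steps=[
    {"dp": [0, 0, 2], "roll": 0, "jaw": 0},
    {"dp": [0, 0, 2], "roll": 0, "jaw": 0},
  ],
)

```text
time_s: 23.78
tcp_pos: [0.6519, 0.2377, 0.0505]
eef_rot: [-180.0, 0.0, -129.3]
contact_force: [0.0, 0.1, 2.4]
gripper_width: 0.0002
gripper_force: 0.0
```

>>> send_rows(
  steps=[
    {"dp": [0, 0, 1.5], "roll": 0, "jaw": 0},
    {"dp": [0, 0, 1.5], "roll": 0, "jaw": 0},
  ],
)

```text
time_s: 24.02
tcp_pos: [0.6519, 0.2377, 0.049]
eef_rot: [-180.0, 0.0, -129.3]
contact_force: [-0.9, -1.0, 3.0]
gripper_width: 0.0001
gripper_force: 0.0
```

```bash
python3 - <<'E'
from h import *
s=r.get_state();print(s['contact_force'],s['moment'],s['tcp_pos'])
E
```

```text
[-0.94181796 -1.04735004  3.0320164 ] [0.12518509 0.28290193 0.05346745] [0.6518794  0.23768311 0.04898438]
```

>>> send_rows(
  steps=[
    {"dp": [0, 0, 1], "roll": 0, "jaw": 0},
    {"dp": [0, 0, 1], "roll": 0, "jaw": 0},
  ],
)

```text
time_s: 24.28
tcp_pos: [0.6519, 0.2377, 0.048]
eef_rot: [-180.0, 0.0, -129.3]
contact_force: [-0.6, -0.3, 3.4]
gripper_width: 0.0006
gripper_force: 0.0
```

>>> send_rows(
  steps=[
    {"dp": [0, 0, 0.8], "roll": 0, "jaw": 0},
    {"dp": [0, 0, 0.8], "roll": 0, "jaw": 0},
  ],
)

```text
time_s: 24.52
tcp_pos: [0.6518, 0.2377, 0.0471]
eef_rot: [-180.0, 0.0, -129.3]
contact_force: [0.2, -0.2, 3.9]
gripper_width: 0.0005
gripper_force: 0.0
```

>>> send_rows(
  steps=[
    {"dp": [0, 0, 0.8], "roll": 0, "jaw": 0},
    {"dp": [0, 0, 0.8], "roll": 0, "jaw": 0},
  ],
)

```text
time_s: 24.78
tcp_pos: [0.6518, 0.2377, 0.0463]
eef_rot: [-180.0, 0.0, -129.3]
contact_force: [-0.2, -0.7, 4.3]
gripper_width: 0.0005
gripper_force: 0.0
```

```bash
python3 - <<'E'
from h import *
s=r.get_state();print(s['contact_force'],s['moment'],s['tcp_pos'])
E
```

```text
[-0.16317391 -0.7103014   4.28191878] [0.24618631 0.39554182 0.0663365 ] [0.65182948 0.23769054 0.0463441 ]
```

>>> send_rows(
  steps=[
    {"dp": [0, 0, 0.8], "roll": 0, "jaw": 0},
    {"dp": [0, 0, 0.8], "roll": 0, "jaw": 0},
  ],
)

```text
time_s: 25.02
tcp_pos: [0.652, 0.2378, 0.0462]
eef_rot: [-180.0, 0.0, -129.3]
contact_force: [-2.7, -2.0, 8.0]
gripper_width: 0.0006
gripper_force: 0.0
```

>>> send_rows(
  steps=[
    {"dp": [0, 0, 0.8], "roll": 0, "jaw": 0},
    {"dp": [0, 0, 0.8], "roll": 0, "jaw": 0},
  ],
)

```text
time_s: 25.28
tcp_pos: [0.6521, 0.2378, 0.0459]
eef_rot: [-180.0, 0.1, -129.2]
contact_force: [-2.8, -2.5, 11.3]
gripper_width: 0.0007
gripper_force: 0.0
```

Key 3 bottomed at z 46.3 mm. Its travel was right and the slope reaction pushed toward the operator, as expected. I'll lift off and go to key 8.

>>> send_rows(
  steps=[
    {"dp": [0, 0, -20], "roll": 0, "jaw": 0},
    {"dp": [0, 0, -70], "roll": 0, "jaw": 0},
    {"dp": [0, 0, -130], "roll": 0, "jaw": 0},
    {"dp": [0, 0, -190], "roll": 0, "jaw": 0},
    {"dp": [0, 0, -215], "roll": 0, "jaw": 0},
  ],
)

```text
time_s: 25.9
tcp_pos: [0.6528, 0.2381, 0.265]
eef_rot: [-179.9, 0.3, -129.3]
contact_force: [-0.0, 0.1, -0.0]
gripper_width: 0.0006
gripper_force: 0.0
```

```bash
python3 - <<'E'
from m3 import *
t=tgt('8',-4,0);goal(t[0],t[1],110,-129.2)
E
```

```text
from [ 652.8  238.1  265.  -129.3] dp [ 31.4 116.9 155. ] roll -0.0011 rows>= 3.1
```

>>> send_rows(
  steps=[
    {"dp": [16, 58, 0], "roll": 0, "jaw": 0},
    {"dp": [31.4, 117, 10], "roll": 0, "jaw": 0},
    {"dp": [31.4, 117, 60], "roll": 0, "jaw": 0},
    {"dp": [31.4, 117, 110], "roll": 0, "jaw": 0},
    {"dp": [31.4, 117, 150], "roll": 0, "jaw": 0},
  ],
)

```text
time_s: 26.52
tcp_pos: [0.5405, 0.2873, 0.1084]
eef_rot: [180.0, -0.0, -129.3]
contact_force: [-0.2, 0.0, 0.1]
gripper_width: 0.0006
gripper_force: 0.0
```

>>> send_rows(
  steps=[
    {"dp": [0, 0, 0], "roll": 0, "jaw": 0},
    {"dp": [0, 0, 0], "roll": 0, "jaw": 0},
    {"dp": [0, 0, 0], "roll": 0, "jaw": 0},
  ],
)

```text
time_s: 26.9
tcp_pos: [0.5424, 0.2883, 0.1119]
eef_rot: [-180.0, 0.2, -129.3]
contact_force: [-0.5, -0.2, 0.2]
gripper_width: 0.0004
gripper_force: 0.0
```

```bash
python3 - <<'E'
from m3 import *
t=tgt('8',-4,0);goal(t[0],t[1],84,-129.2)
E
```

```text
from [ 542.4  288.3  111.9 -129.3] dp [ 0.3 -0.3 27.9] roll -0.0012 rows>= 0.4
```

>>> send_rows(
  steps=[
    {"dp": [0, 0, 12], "roll": 0, "jaw": 0},
    {"dp": [0, 0, 24], "roll": 0, "jaw": 0},
    {"dp": [0, 0, 26], "roll": 0, "jaw": 0},
    {"dp": [0, 0, 26], "roll": 0, "jaw": 0},
  ],
)

```text
time_s: 27.4
tcp_pos: [0.5408, 0.287, 0.0832]
eef_rot: [180.0, -0.1, -129.3]
contact_force: [-1.2, -0.5, 1.4]
gripper_width: 0.0007
gripper_force: 0.8
```

>>> send_rows(
  steps=[
    {"dp": [0, 0, 2], "roll": 0, "jaw": 0},
    {"dp": [0, 0, 4], "roll": 0, "jaw": 0},
    {"dp": [0, 0, 4], "roll": 0, "jaw": 0},
  ],
)

```text
time_s: 27.78
tcp_pos: [0.5417, 0.2879, 0.0801]
eef_rot: [-180.0, 0.1, -129.3]
contact_force: [-1.6, 0.8, 4.5]
gripper_width: 0.0007
gripper_force: 1.9
```

>>> send_rows(
  steps=[
    {"dp": [0, 0, 1.5], "roll": 0, "jaw": 0},
    {"dp": [0, 0, 1.5], "roll": 0, "jaw": 0},
  ],
)

```text
time_s: 28.02
tcp_pos: [0.542, 0.288, 0.0788]
eef_rot: [-180.0, 0.1, -129.3]
contact_force: [-0.3, 0.7, 5.6]
gripper_width: 0.0004
gripper_force: 2.3
```

>>> send_rows(
  steps=[
    {"dp": [0, 0, 1.2], "roll": 0, "jaw": 0},
    {"dp": [0, 0, 1.2], "roll": 0, "jaw": 0},
  ],
)

```text
time_s: 28.28
tcp_pos: [0.5422, 0.2883, 0.0782]
eef_rot: [-180.0, 0.1, -129.2]
contact_force: [-1.4, 0.8, 10.0]
gripper_width: 0.0006
gripper_force: 4.2
```

>>> send_rows(
  steps=[
    {"dp": [0, 0, -15], "roll": 0, "jaw": 0},
    {"dp": [0, 0, -50], "roll": 0, "jaw": 0},
    {"dp": [0, 0, -50], "roll": 0, "jaw": 0},
  ],
)

```text
time_s: 28.65
tcp_pos: [0.5428, 0.2885, 0.1302]
eef_rot: [-179.9, 0.3, -129.3]
contact_force: [-0.4, 0.1, -0.4]
gripper_width: 0.0008
gripper_force: 0.0
```

```bash
python3 - <<'E'
from m3 import *
t=tgt('enter',-4,-4);goal(t[0],t[1],92,-129.2)
E
```

```text
from [ 542.8  288.5  130.2 -129.3] dp [ 31.9 -40.1  38.2] roll -0.001 rows>= 1.0
```

>>> send_rows(
  steps=[
    {"dp": [16, -20, 0], "roll": 0, "jaw": 0},
    {"dp": [32, -40, 0], "roll": 0, "jaw": 0},
    {"dp": [32, -40, 20], "roll": 0, "jaw": 0},
    {"dp": [32, -40, 38], "roll": 0, "jaw": 0},
    {"dp": [32, -40, 38], "roll": 0, "jaw": 0},
  ],
)

```text
time_s: 29.28
tcp_pos: [0.5509, 0.2354, 0.0871]
eef_rot: [179.9, -0.2, -129.3]
contact_force: [-0.5, 0.3, 0.2]
gripper_width: 0.0006
gripper_force: 0.0
```

>>> send_rows(
  steps=[
    {"dp": [0, 0, 0], "roll": 0, "jaw": 0},
    {"dp": [0, 0, 0], "roll": 0, "jaw": 0},
  ],
)

```text
time_s: 29.52
tcp_pos: [0.5524, 0.2375, 0.0897]
eef_rot: [-180.0, 0.1, -129.3]
contact_force: [0.8, 0.3, -0.1]
gripper_width: 0.0002
gripper_force: 0.0
```

```bash
python3 - <<'E'
from m3 import *
t=tgt('enter',-4,-4);goal(t[0],t[1],66,-129.2)
E
```

```text
from [ 552.4  237.5   89.7 -129.3] dp [-1.5 -0.4 23.7] roll -0.0012 rows>= 0.4
```

>>> send_rows(
  steps=[
    {"dp": [-1, 0, 11], "roll": 0, "jaw": 0},
    {"dp": [-1, 0, 21], "roll": 0, "jaw": 0},
    {"dp": [-1, 0, 24], "roll": 0, "jaw": 0},
    {"dp": [-1, 0, 24], "roll": 0, "jaw": 0},
  ],
)

```text
time_s: 30.02
tcp_pos: [0.5523, 0.2379, 0.0646]
eef_rot: [180.0, -0.1, -129.3]
contact_force: [-1.1, -0.2, 2.0]
gripper_width: 0.0005
gripper_force: 1.0
```

>>> send_rows(
  steps=[
    {"dp": [0, 0, 2], "roll": 0, "jaw": 0},
    {"dp": [0, 0, 4], "roll": 0, "jaw": 0},
    {"dp": [0, 0, 4], "roll": 0, "jaw": 0},
  ],
)

```text
time_s: 30.4
tcp_pos: [0.5532, 0.2386, 0.0615]
eef_rot: [-180.0, 0.1, -129.3]
contact_force: [-1.2, 1.3, 4.3]
gripper_width: 0.0006
gripper_force: 2.1
```

>>> send_rows(
  steps=[
    {"dp": [0, 0, 1.5], "roll": 0, "jaw": 0},
    {"dp": [0, 0, 1.5], "roll": 0, "jaw": 0},
  ],
)

```text
time_s: 30.65
tcp_pos: [0.5534, 0.2387, 0.0603]
eef_rot: [-180.0, 0.1, -129.3]
contact_force: [-1.4, 1.3, 6.5]
gripper_width: 0.0001
gripper_force: 3.0
```

>>> send_rows(
  steps=[
    {"dp": [0, 0, 1], "roll": 0, "jaw": 0},
    {"dp": [0, 0, 1], "roll": 0, "jaw": 0},
  ],
)

```text
time_s: 30.9
tcp_pos: [0.5535, 0.2388, 0.06]
eef_rot: [-180.0, 0.1, -129.2]
contact_force: [-3.2, 0.7, 12.6]
gripper_width: 0.0001
gripper_force: 5.6
```

>>> send_rows(
  steps=[
    {"dp": [0, 0, -15], "roll": 0, "jaw": 0},
    {"dp": [0, 0, -70], "roll": 0, "jaw": 0},
    {"dp": [0, 0, -120], "roll": 0, "jaw": 0},
    {"dp": [0, 0, -120], "roll": 0, "jaw": 0},
    {"dp": [0, 0, -120], "roll": 0, "jaw": 0},
  ],
)

```text
time_s: 31.52
tcp_pos: [0.5523, 0.2379, 0.1786]
eef_rot: [180.0, 0.0, -129.3]
contact_force: [-0.2, 0.7, -0.7]
gripper_width: 0.0007
gripper_force: 0.0
```

```bash
python3 - <<'E'
from h import *
s=r.get_state();print(s['tcp_pos'],s['contact_force'],s['time_s'])
print(r.close_job())
E
```

```text
[0.55231732 0.23786435 0.17858353] [-0.15599345  0.66710069 -0.67438244] 31.525
the job is handed in; nothing more can be done
None
```

I loaded both blocks packed against the gate, pressed clear, 3, 8 and enter each fully down in that order, and handed the job in at 31.5 s; no verdict came back, and key 3 was pressed with the edge of the gripper body because the upright fingers don't fit under the display.

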